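# Set the focus and show the measuring cell to the inspection camera

## Robot

A 6-joint arm with a two-finger parallel gripper is mounted at the origin on the work surface. World frame = base frame: x ahead of the robot, y to its left, z up, the work surface at z = 0. Lengths are in m, angles in rad, forces in N, time in s.
With the tool pointing down it reaches from about 0.375 to 0.825 m from the base axis. Payload 5.5 kg.
Tool frame: the origin (TCP) lies between the finger pads; the fingertips stand 14 mm ahead of it and the grasp point (between the pads) lies 5 mm behind it (ctrl.tip_extent is the distance from the TCP to the fingertips, in m); z points along the fingers, y is the direction in which the jaws open and shut (so a half turn about z gives the same grasp; the last joint's range is limited). The gripper opens to 85 mm and grips with 20 to 120 N. Pads are 22 mm wide; open, the fingers measure 114 mm over their backs; the gripper's body (76 mm by 85 mm) begins 54 mm behind the grasp point. The pads swing forward as they close: fully open they stand 13 mm farther back than shut.
Start: joints at [1.177, 0.314, -0.047, 1.21, 0, 1.571], TCP at [0.23, 0.554, 0.245] pointing down, gripper open.
Joint ranges: [-2.67, 2.67], [-0.69, 1.73], [-1.03, 1.25], [-2.08, 2.16], [-1.42, 1.45], [-3.14, 3.14]. Speed limits (rad/s): [2.39, 2.39, 3.01, 3.14, 3.14, 3.14].

## Interface

Orientations are given as a rotation vector (axis times angle).
In Python, from station import ctrl, grab_frame, calibration gives the robot as it stands.
- The arm moves only by the tool step_arm, never from a script. Its argument "motion" is a list of rows, each a list of 3 entries, a list of its own where there are three numbers: the opening in per cent of the stroke, from 0 (shut) to 100 (fully open), then the shift along the tool's x, y, z in units of 25 mm (1.0 is 25 mm), then the turn, a rotation vector about the tool's x, y, z in units of 5 degrees (1.0 is 5 degrees). In form: [[grip, [tx, ty, tz], [ax, ay, az]], ...]. A call has 1 to 10 rows; each row shifts and turns the pose as measured when the row begins, along the tool's axes as they then stand; what a row does not reach is not made up. A row lasts 1/10 s, in which the tool goes at most 50 mm and 8.59 degrees, less where a joint would pass 70% of its speed; a pose out of reach is approached as far as the arm can. A call is refused whole if a number of a shift passes 1 or a number of a turn 1, either way. A call with a gripper value outside its range is refused whole. The fingers move at their own pace and stop on an object; the grip force is fixed at half the most. Time passes only in rows, so rows that do not move let the fingers close. It gives the time, the measured TCP pose, the force and the opening at its end, in the units of the state.
- ctrl.sense(): the state, without advancing time (a new reading comes with each control period).
- grab_frame(name): name is "scene" or "top"; returns (picture, depth): 384x512x3 uint8, red, green, blue; 384x512 float32, m along the optical axis (not along the pixel's ray), 0 where there is no reading.
- calibration(name): a dict with "mtx" (3x3 intrinsics, pixels), "position" and "orientation" of the camera in the world. Camera axes: x right, y down, z forward; pixel columns grow to the right and rows downward; lengths in m; the calibration is good to about 2 mm. A picture is of the moment at which its call begins. calibration takes no time and is no camera call.
- ctrl.hand_in(): hands the job in, once; it reports no verdict.
The state is a dict: "clock": time; "joint_pos": joint angles; "qvel": joint speeds; "tau": joint torques, N m; "eef_pos": TCP position; "eef_rot": TCP orientation; "ft_force": force on the tool from outside, world axes, zero at the start; "moment": the same for the moment, N m; "opening": finger opening in m.
Only numpy, scipy, OpenCV 4.12 (cv2) and the standard library are available. Lean on these libraries where they do the work, as an engineer would, in place of code of your own. Each camera call takes 0.05 s, during which the arm holds its last target.

## Task

First turn the inspection camera's focus knob until its pointer is in line with the index mark on the ring around it, and leave it there. Then take the flat measuring cell (the wide, flat one in the rack) out and hold it up in the air for the camera: upright, the middle of its window at the focus point, 8 cm straight in front of the lens, and a broad window face square to the lens. Finish while holding it there still; do not knock the cell against the camera or its stand, and leave the other things where they stand.

Things in the scene. Friction and masses are not known exactly. Their poses are not given: they have to be found in the camera images.
- viewer: inspection camera on a fixed stand; origin on the bench, x roughly away from the robot (yaw within 0.3 rad), z up. Beige base 290 (x -150 to 140) x 150 x 18 mm. Grey camera head 56 x 75 x 56 mm centred at (85, -2, 160) mm; its round 50 mm lens looks level along -y, front face at y = -80. Post behind it at (85, 48), 203 mm high. Focus knob upright on the base at (-75, 0).
- focus_knob (a joint): angle of the focus knob about its vertical axis (rad): grows counter-clockwise seen from above; at 0 the pointer points along the stand's own x; stops at -1.2 and 1.5. It stays where it is left (friction 0.04 N m).
- knob_grip (a point): point on the knob's axis 48 mm above the bench; turns with the knob, its x axis along the pointer. The knob is a black bar 46 mm long (that x), 14 mm thick (pinch across this), standing 30 to 61 mm above the bench on a 48 mm disc (24 to 30 mm above the bench); a white line on top runs out to a white pointer nose reaching 38 mm from the axis.
- index_mark (a point): middle of the black raised index mark (18 x 6 x 3 mm), the only mark on the fixed aluminium ring (120 mm diameter, top 24 mm above the bench) around the knob; 49 mm from the knob's axis, its x axis radially outward. At the start it lies 0.4 to 1.5 rad counter-clockwise (from above) of the pointer.
- focus_point (a point): the point in the air where the middle of the cell's window must be: 80 mm straight in front of the lens, 160 mm above the bench; its axes are those of the stand (the lens looks along its -y).
- rack: grey rack block 70 (x) x 205 (y) x 36 mm high, fixed to the bench; origin at the centre of its underside. Three equal wells in a row along its y, 66 mm apart (at y = -66, 0, 66 mm), each 40 (x) by 24 (y) mm wide and 28 mm deep (floor 8 mm above the bench).
- flat_cell: flat measuring cell, upright in any one of the wells: 36 mm wide (x), 20 mm thick (y), white sides, body 70 mm high, grey stopper 22 x 14 mm on top, 80 mm in all, about 60 g. Origin: centre of its underside, z up. Clear windows in its two broad faces, which look along +y and -y (the row of wells) and are alike. Hold it by its narrow sides, 36 mm apart, about 52 mm up.
- window (a point): the middle of the flat cell's window, on its vertical centre line 36 mm above its underside; axes as the cell's.
- round_vial: bystander in another well: round capped vial, 20 mm diameter, 76 mm high, origin at the centre of its underside
- square_cell: bystander in another well: narrow square cell 20 x 20 mm, 68 mm high with its stopper, origin at the centre of its underside
- beaker: bystander: glass beaker 70 mm diameter, 85 mm high, origin at the centre of its underside
- wash_bottle: bystander: white bottle 64 mm diameter, 170 mm high, origin at the centre of its underside
- reagent_bottle: bystander: white jar 60 mm diameter, 130 mm high, origin at the centre of its underside
- dish: bystander: shallow glass dish 80 mm diameter, 16 mm high, origin at the centre of its underside
- spatula: bystander: spatula 160 mm long lying flat on the bench along its own x, about 20 mm high

How it is judged:
On the way, in this order (a step that is already met when the one before it is completed fails the run):
1. the focus knob's pointer is in line with the index mark, the cell still in the rack (angle between the x axis of knob_grip and the x axis of index_mark, either way round below 0.12 rad and z of flat_cell in the frame of rack below 0.02 m), for 0.3 s.
2. the flat cell is lifted clear of the rack by the fingers (z of flat_cell in the frame of rack above 0.045 m and contact force between flat_cell and the fingers above 0.3 N), for 0.2 s.
At the end, for the whole second after the job is handed in: The fingers hold the flat cell still, touching nothing else: window centre within 14 mm of the focus point, upright and a broad face square to the lens within 0.14 rad; the pointer is in line with the index mark within 0.12 rad; other things within 30 mm of their start (distance between window and focus_point below 0.014 m and angle between flat_cell's own z axis and vertical below 0.14 rad and angle between the y axis of window and the y axis of focus_point, either way round below 0.14 rad and height (world z) of flat_cell above 0.1 m and contact force between flat_cell and the fingers above 0.3 N and contact force between flat_cell and viewer below 0.1 N and contact force between flat_cell and rack below 0.1 N and linear speed of flat_cell below 0.02 m/s and angle between the x axis of knob_grip and the x axis of index_mark, either way round below 0.12 rad and distance of each of round_vial, square_cell, beaker, wash_bottle, reagent_bottle, dish, spatula from where it was at the start of the episode below 0.03 m); the arm keeps its last pose, push and grip.
It fails at once if the cell is knocked against the camera or its stand (contact force between flat_cell and viewer above 2 N).
It fails at once if a bystander is pushed away, lifted or knocked over (distance of any of round_vial, square_cell, beaker, wash_bottle, reagent_bottle, dish, spatula from where it was at the start of the episode above 0.03 m or angle between any of round_vial, square_cell, beaker, wash_bottle, reagent_bottle, dish, spatula's own z axis and vertical above 0.5 rad).
It also fails if it takes over 54 s, if anything falls off the work surface, if the arm or the gripper's body presses on something with over 40 N, if the wrist force passes 120 N, or if a joint passes its speed limit or range.

## Working session

There is one attempt and no reset: what is moved stays moved. The work goes in short steps, Python scripts to look and compute and a tool call to move; the robot and the scene stay as the last step left them, time stands still between calls to the robot, and variables do not carry over. Pictures are saved under pics/ and viewed, and the job is handed in when it is done.

Besides the shell and the picture viewer there is one more tool, called after ">>>" as name(argument=value, ...), one argument or row to a line, values as JSON. step_arm: Moves the arm, as the interface text tells. Its arguments: {"type":"object","properties":{"motion":{"type":"array","items":{"type":"array"}}},"required":["motion"]}

```bash
ls; mkdir -p pics; cat > h.py <<'E'
import numpy as np, cv2
from station import ctrl, grab_frame, calibration
from scipy.spatial.transform import Rotation as R
def cam(n):
    c=calibration(n); o=np.array(c["orientation"],float)
    if o.shape==(3,3): M=o
    elif o.size==3: M=R.from_rotvec(o).as_matrix()
    else: raise Exception(o)
    return np.array(c["mtx"]),np.array(c["position"]),M
def ray(n,uv,z):
    K,p,M=cam(n); uv=np.atleast_2d(uv).astype(float)
    d=np.c_[uv,np.ones(len(uv))]@np.linalg.inv(K).T@M.T
    return p+d*((z-p[2])/d[:,2])[:,None]
def proj(n,X):
    K,p,M=cam(n); q=(np.atleast_2d(X)-p)@M@K.T
    return q[:,:2]/q[:,2:]
def cloud(n,dep):
    K,p,M=cam(n); v,u=np.mgrid[:dep.shape[0],:dep.shape[1]]
    q=np.stack([u,v,np.ones_like(u)],-1).astype(float)@np.linalg.inv(K).T*dep[...,None]
    return q@M.T+p
E
python3 - <<'E'
from h import *
for n in("scene","top"):
    print(calibration(n))
    a,d=grab_frame(n); cv2.imwrite(f"pics/{n}0.png",a[...,::-1]); np.savez(f"{n}0.npz",a=a,d=d)
print(ctrl.sense())
E
```

```text
pics
{'mtx': array([[360.53167125,   0.        , 255.35161235],
       [  0.        , 360.53167125, 183.97526838],
       [  0.        ,   0.        ,   1.        ]]), 'position': array([ 1.02977553, -0.59927337,  0.68590355]), 'orientation': array([-2.09064633, -0.6786926 ,  0.38977109])}
{'mtx': array([[420.27800104,   0.        , 250.22621812],
       [  0.        , 420.27800104, 192.78773597],
       [  0.        ,   0.        ,   1.        ]]), 'position': array([0.32074538, 0.03135407, 1.11512982]), 'orientation': array([-2.10957293,  2.09113632, -0.25359991])}
{'clock': 0.1, 'joint_pos': array([ 1.17702651e+00,  3.14151102e-01, -4.79347165e-02,  1.21020089e+00,
        1.80034870e-05,  1.57078238e+00]), 'qvel': array([-0.00030176,  0.00020828,  0.00395827,  0.00065556, -0.0002816 ,
        0.00041384]), 'tau': array([-6.52481640e-05, -5.40766490e+01,  3.40541768e+01,  1.11170308e-02,
        2.19276859e-05, -4.88880062e-06]), 'eef_pos': array([0.23001561, 0.55364426, 0.24454274]), 'eef_rot': array([-6.14461701e-01, -3.08059950e+00,  2.29009711e-03]), 'ft_force': array([-0.30423694, -0.0785848 , -0.33679991]), 'moment': array([0.01568263, 0.03987923, 0.02203895]), 'opening': 0.08560147979724259}
```

View pics/scene0.png

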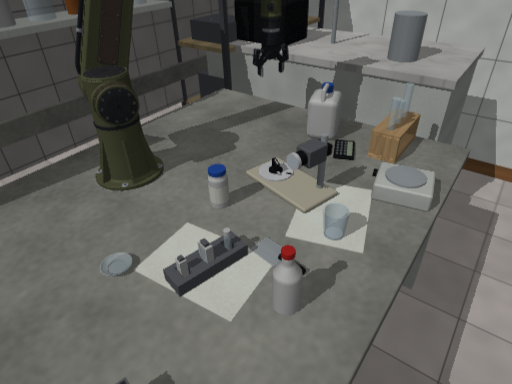

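View pics/top0.png

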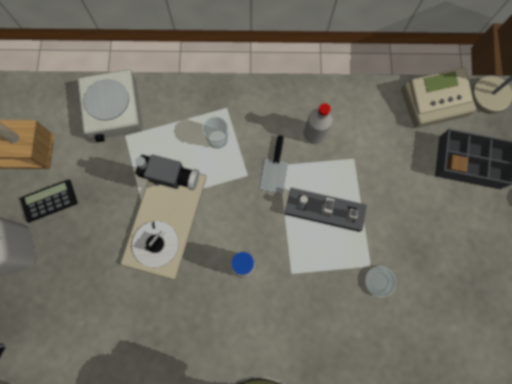

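The scene view shows the stand at about (290,180), the rack at (208,262), and the wash bottle at (287,285). In the top view, the knob is at (155,243), the camera head at (165,170) and the rack at (325,210). I'll zoom in on these.

```bash
python3 - <<'E'
import cv2,numpy as np
s=cv2.imread("pics/scene0.png");t=cv2.imread("pics/top0.png")
f=lambda im,x,y,w,h,k:cv2.resize(im[y:y+h,x:x+w],(w*k,h*k),interpolation=cv2.INTER_CUBIC)
a=f(t,115,145,100,75*2-10,4);b=f(t,275,175,100,70,4);c=f(s,155,220,100,70,4)
d=np.vstack([b,c]);cv2.imwrite("pics/z1.png",np.hstack([a,d]))
E
```

```text
(no output)
```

View pics/z1.png

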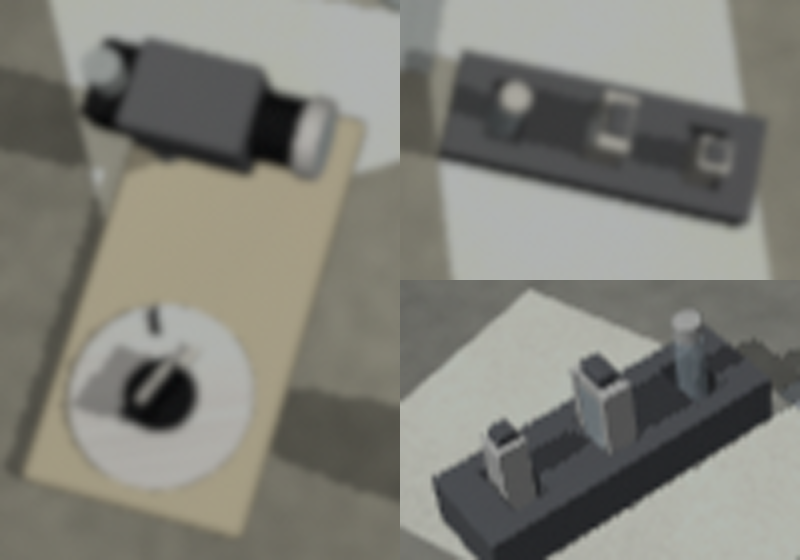

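```bash
python3 - <<'E'
from h import *
z=np.load("top0.npz");a=z["a"].astype(int);d=z["d"]
P=cloud("top",d)
sub=lambda m:np.argwhere(m)[:,::-1]
box=lambda x0,x1,y0,y1:(lambda m:(m.__setitem__((slice(y0,y1),slice(x0,x1)),True),m)[1])(np.zeros(d.shape,bool))
mx=a.max(2);mn=a.min(2);sat=mx-mn
# base: beige
m=(a[...,0]-a[...,2]>20)&box(115,215,165,285)
r=cv2.minAreaRect(sub(cv2.morphologyEx(m.astype(np.uint8),cv2.MORPH_OPEN,np.ones((3,3)))).astype(np.float32))
c=cv2.boxPoints(r);W=ray("top",c,0.018);print("base corners",W.round(4)); print([np.linalg.norm(W[i]-W[i-1]).round(4) for i in range(4)],W.mean(0))
for i in range(4):
    e=W[i]-W[i-1]; print("edge yaw",np.arctan2(e[1],e[0]))
# ring
hm=box(120,190,215,275)&(sat<22)&(mx>110)
cs,_=cv2.findContours(hm.astype(np.uint8),cv2.RETR_EXTERNAL,cv2.CHAIN_APPROX_NONE)
k=max(cs,key=cv2.contourArea); hull=cv2.convexHull(k)
Wc=ray("top",hull[:,0],0.024); (cx,cy),rad=cv2.minEnclosingCircle(Wc[:,:2].astype(np.float32)); print("ring",cx,cy,rad, cv2.fitEllipse(Wc[:,:2].astype(np.float32)))
print(cv2.fitEllipse(hull))
# print patch of gray
print(a.mean(2)[216:262,134:178:1].astype(int)[:, ::1].tolist().__len__())
for v in range(218,260): print(v,' '.join('%3d'%x for x in a[v,136:176].mean(1)))
E
```

```text
base corners [[0.3894 0.3595 0.018 ]
 [0.6732 0.2948 0.018 ]
 [0.6273 0.1436 0.018 ]
 [0.3484 0.2165 0.018 ]]
[np.float64(0.1488), np.float64(0.2911), np.float64(0.158), np.float64(0.2883)] [0.50960734 0.25361222 0.018     ]
edge yaw 1.291656908681637
edge yaw -0.22416157603825093
edge yaw -1.865642929006977
edge yaw 2.8861832781369285
ring 0.44339853525161743 0.27154573798179626 0.06204564496874809 ((0.443240225315094, 0.27146798372268677), (0.12137320637702942, 0.12356478720903397), 176.0044708251953)
((154.67298889160156, 243.77957153320312), (46.13867950439453, 48.59010314941406), 56.21242141723633)
46
218 127 144 150 150 150 150 150 151 151 151 151 151 150 150 151 150 150 150 150 150 150 150 151 150 150 150 149 150 150 150 150 150 150 150 150 150 150 150 150 150
219 134 147 150 150 150 150 151 150 151 151 150 150 150 150 150 150 149 147 147 150 151 152 151 150 149 149 150 150 150 150 150 150 149 150 149 149 150 150 151 150
220 140 149 150 150 150 150 151 151 150 150 149 150 150 148 147 146 144 139 141 151 155 156 155 153 150 149 150 151 150 150 150 150 150 150 150 150 150 150 15
[... 5701 characters left out ...]
 170 171 171 171 172 172 172 171 167 160 152
256 161 167 167 168 168 168 168 168 168 168 168 168 168 168 169 169 168 169 168 169 169 169 169 170 170 170 170 170 171 171 172 172 172 172 172 172 170 163 155 150
257 154 164 169 169 169 169 169 169 169 169 169 168 169 168 168 169 168 169 169 168 169 170 170 170 171 171 171 172 172 172 172 172 172 173 172 169 165 157 151 151
258 146 159 167 169 169 169 169 169 168 169 168 168 168 169 169 169 169 170 170 170 171 171 172 172 172 171 172 172 172 172 172 172 172 171 169 164 157 151 150 151
259 139 150 161 167 169 169 169 169 169 169 169 170 170 170 170 171 171 171 171 171 171 172 171 172 172 172 172 172 172 172 172 172 171 169 164 157 150 148 149 151
```

```bash
python3 - <<'E'
from h import *
z=np.load("top0.npz");a=z["a"].astype(int);d=z["d"]
mx=a.max(2)
m=np.zeros(d.shape,np.uint8);m[185:235,280:370]=1
P=cloud("top",d)
mm=(m>0)&(mx<95)
r=mm.astype(np.uint8);r=cv2.morphologyEx(r,cv2.MORPH_CLOSE,np.ones((5,5)))
print("depth z in rack med",np.median(P[...,2][mm]))
t=(m>0)&(abs(P[...,2]-0.036)<0.008)
for nm,q in(("dark",r>0),("depth",t)):
    rc=cv2.minAreaRect(np.argwhere(q)[:,::-1].astype(np.float32));W=ray("top",cv2.boxPoints(rc),0.036)
    print(nm,rc,W.round(4).tolist(),[np.linalg.norm(W[i]-W[i-1]).round(4) for i in range(4)],W.mean(0))
for v in range(188,226): print(v,' '.join('%2d'%(x*1000) for x in P[v,312:345,2]))
E
```

```text
depth z in rack med 0.03631451984806633
dark ((321.09625244140625, 208.87457275390625), (87.03485870361328, 27.176773071289062), 12.15494155883789) [[0.5241, -0.0417, 0.036], [0.5959, -0.0573, 0.036], [0.5484, -0.2805, 0.036], [0.478, -0.2617, 0.036]] [np.float64(0.2248), np.float64(0.0734), np.float64(0.2282), np.float64(0.0729)] [ 0.53658437 -0.16033593  0.036     ]
depth ((326.322998046875, 208.266845703125), (79.45036315917969, 26.758281707763672), 12.994616508483887) [[0.526, -0.065, 0.036], [0.5964, -0.0818, 0.036], [0.55, -0.2847, 0.036], [0.4808, -0.2651, 0.036]] [np.float64(0.2051), np.float64(0.0724), np.float64(0.2082), np.float64(0.0719)] [ 0.5383229  -0.17415145  0.036     ]
188  2  3  0  0 -1  5  0  1  1  0  0  2  0  1  2  0  2  2 1115  1  2  1  2  3  0  1  0  4  0  0  1  0  0
189  0  0  2  1  0  2  0  4  0  0  4  0  1  0  0  0  3  4  3  2 -1 -1  4  1  1 -1  0  4  3  1  0  3  2
190  1  4 -1  0  0  4  0  1  2 -1  3  1  1  2  4  0  5  4  2  3  4  3  5  0  2  2  4  0  0  1  1  4  0
191  1 -1 -3  0  0  3  0  3  1  0  3  3  3  0  2  1  1  0  0  2  4  1  2  0  4  0  4 -1  5  
[... 2816 characters left out ...]
36 34 37 37 34 33 34 36 32 36 34 37 35 35 40 35 38 37 38 39 39 36 35 34 34 37 32
220  8 14 16 17 20 23 29 29 34 38 34 39 35 36 35 36 38 36 41 37 33 36 38 40 35 36 37 36 36 34 36 38 35
221  3  1  2  8  8 13 11 17 20 24 26 29 33 33 37 38 40 35 36 34 35 36 32 34 39 38 38 37 36 39 37 35 35
222  1  3  0  1  0  3  0  7  5 10 13 17 22 26 25 29 29 36 37 36 39 33 38 35 35 37 33 35 38 43 38 34 33
223  0  1  2  1  2  1  2  2  2  3  1  3  5 12 15 19 21 20 27 31 32 35 38 34 36 35 37 37 33 35 35 35 36
224  3  2  0  2  0  0  5  1 -1  2  1 -3  3  2  4  4  9 10  8 18 16 19 22 24 31 34 34 36 34 39 38 35 34
225  3  1  7  0  0  5  0  2  0  2  3  1  2  1  2 -1  4 -1 -3  1  3 11 1115 13 16 22 23 26 28 35 33 39 34
```

```bash
python3 - <<'E'
from h import *
z=np.load("top0.npz");a=z["a"].astype(int);d=z["d"];P=cloud("top",d);V,U=np.mgrid[:384,:512]
def rect(m,z,nm):
    m=cv2.morphologyEx(m.astype(np.uint8),cv2.MORPH_CLOSE,np.ones((3,3)));m=cv2.morphologyEx(m,cv2.MORPH_OPEN,np.ones((3,3)))
    cs,_=cv2.findContours(m,cv2.RETR_EXTERNAL,cv2.CHAIN_APPROX_NONE);k=max(cs,key=cv2.contourArea)
    mm=np.zeros_like(m);cv2.drawContours(mm,[k],-1,1,-1)
    W=ray("top",np.argwhere(mm)[:,::-1],z)[:,:2].astype(np.float32)
    print(nm,len(W),cv2.minAreaRect(W),"cen",W.mean(0))
    # moments
    C=np.cov(W.T);e,v=np.linalg.eigh(C); print("   PCA long axis ang",np.degrees(np.arctan2(v[1,1],v[0,1])),np.sqrt(12*e))
B=lambda x0,x1,y0,y1:(U>=x0)&(U<x1)&(V>=y0)&(V<y1)
Z=P[...,2]
rect(B(280,370,185,235)&(Z>0.031),0.036,"rack")
rect(B(310,345,190,220)&(Z>0.07)&(Z<1),0.078,"cell")
rect(B(130,200,145,200)&(Z>0.175)&(Z<1)&(a.min(2)>40),0.188,"head")
rect(B(130,205,145,200)&(Z>0.13)&(Z<1),0.188,"head+lens")
rect(B(115,215,165,285)&(Z>0.009)&(Z<1),0.018,"base")
rect(B(115,215,165,285)&(a[...,0]-a[...,2]>20),0.018,"basecol")
# camera head depth print rough
for v in range(150,192,3): print(v,' '.join('%3d'%(min(x,.999)*1000) for x in Z[v,134:204:2]))
# knob
g=a.mean(2)
m=B(148,156,219,230);w=np.clip(165-g,0,None)*m*(g<150); ic=np.array([(w*U).sum(),(w*V).sum()])/w.sum()
mk=ray("top",ic,0.027)[0]; print("mark px",ic,mk)
ax=np.array([0.4432,0.2715]); print("mark ang,r",np.arctan2(*(mk[:2]-ax)[::-1]),np.hypot(*(mk[:2]-ax)))
# pointer line: per row peak in rows 237-245 
pts=[]
for v in range(237,246):
    s=slice(146,159);gg=g[v,s];u0=U[v,s][gg.argmax()];q=slice(u0-3,u0+4);ww=np.clip(g[v,q]-45,0,None);pts.append([(ww*U[v,q]).sum()/ww.sum(),v])
W=ray("top",pts,0.061);vx,vy,x0,y0=cv2.fitLine(W[:,:2].astype(np.float32),cv2.DIST_L2,0,.01,.01).ravel();print(pts);print("pointer ang",np.arctan2(vy,vx),np.arctan2(-vy,-vx)); n=np.array([-vy,vx]);print("axis off line",(ax-[x0,y0])@n, ax, W[[0,-1]])
E
```

```text
rack 2088 ((0.5379447340965271, -0.17400172352790833), (0.2062496542930603, 0.07249557971954346), 77.30450439453125) cen [ 0.5382064 -0.1745745]
   PCA long axis ang 77.2808554642633 [0.07113921 0.20528801]
cell 117 ((0.5382022261619568, -0.17271897196769714), (0.02017747052013874, 0.03760351985692978), 79.93611145019531) cen [ 0.5379523  -0.17284584]
   PCA long axis ang 168.14945336151618 [0.02007664 0.0380191 ]
head 947 ((0.5993034839630127, 0.24170398712158203), (0.10665426403284073, 0.057853784412145615), 76.03765106201172) cen [0.59831655 0.23514304]
   PCA long axis ang 72.73829972547465 [0.05436203 0.09591884]
head+lens 1544 ((0.5901625752449036, 0.2198697030544281), (0.1534438133239746, 0.06505885720252991), 76.03765106201172) cen [0.58984005 0.21934117]
   PCA long axis ang 73.54197213512437 [0.05850911 0.14057261]
base 6347 ((0.5198137760162354, 0.27024614810943604), (0.19095242023468018, 0.29686108231544495), 75.6409683227539) cen [0.5113829  0.25362828]
   PCA long axis ang 168.18480121462022 [0.15627522 0.29384337]
basecol 5125 ((0.5085020065307617, 0.25196677446365356)
[... 2100 characters left out ...]
  19  17  19  17  19  17  15  15  15  19  17 156 163 154  17  18  18  12
mark px [152.8062954  224.08940212] [0.49340837 0.27879441 0.027     ]
mark ang,r 0.14427333032614104 0.05073547815001714
[[np.float64(155.4128878281623), 237], [np.float64(154.681592039801), 238], [np.float64(153.9188481675393), 239], [np.float64(153.02702702702703), 240], [np.float64(152.15526315789475), 241], [np.float64(151.34670116429498), 242], [np.float64(150.6938775510204), 243], [np.float64(150.16360601001668), 244], [np.float64(149.88652482269504), 245]]
pointer ang -0.58739495 2.5541978
axis off line 0.0005088570838133001 [0.4432 0.2715] [[0.45534523 0.26251619 0.061     ]
 [0.43517803 0.27510277 0.061     ]]
```

```bash
cat > go.py <<'E'
from h import *
import sys
# target x y z, tool-x yaw (mod pi)
def need(p,yaw,rows=None):
    s=ctrl.sense();Rc=R.from_rotvec(s["eef_rot"]);cur=Rc.as_matrix()
    best=None
    for k in (0,np.pi):
        Y=yaw+k;x=[np.cos(Y),np.sin(Y),0];z=[0,0,-1];M=np.c_[x,np.cross(z,x),z]
        rv=R.from_matrix(cur.T@M).as_rotvec()
        if best is None or np.linalg.norm(rv)<np.linalg.norm(best): best=rv
    sh=cur.T@(np.array(p)-s["eef_pos"])/0.025; tu=np.degrees(best)/5
    print("t",round(s["clock"],2),"tcp",s["eef_pos"].round(4),"open",round(s["opening"],4),"F",s["ft_force"].round(1),"q",s["joint_pos"].round(2))
    print("toolx yaw",np.arctan2(cur[1,0],cur[0,0]).round(4),"tilt",np.arccos(-cur[2,2]).round(4))
    print("NEED shift",sh.round(2),"turn",tu.round(2)); 
if __name__=="__main__": v=list(map(float,sys.argv[1:5]));need(v[:3],v[3])
E
python3 go.py 0.443 0.2715 0.13 -0.65
python3 - <<'E'
from h import *
yaw=-0.25;o=np.array([.5159,.2529,0]);Rz=R.from_euler('z',yaw).as_matrix()
L={"headtop":[[57,-39.5,188],[113,-39.5,188],[113,35.5,188],[57,35.5,188]],"base":[[-150,-75,18],[140,-75,18],[140,75,18],[-150,75,18]],"axis":[[-75,0,61]],"lens":[[85,-80,185],[60,-80,160],[110,-80,160]],"focus":[[85,-160,160]]}
z=np.load("top0.npz");im=cv2.resize(z["a"][140:290,110:210,::-1],None,fx=5,fy=4*1.0)
im=cv2.resize(z["a"][140:290,110:210,::-1],None,fx=4,fy=4,interpolation=cv2.INTER_CUBIC)
s=np.load("scene0.npz");im2=cv2.resize(s["a"][130:220,240:350,::-1],None,fx=4,fy=4,interpolation=cv2.INTER_CUBIC)
for k,p in L.items():
    W=o+(np.array(p)/1000)@Rz.T
    for q in proj("top",W): cv2.circle(im,tuple(((q-[110,140]+.5)*4).astype(int)),3,(0,0,255),-1)
    for q in proj("scene",W): cv2.circle(im2,tuple(((q-[240,130]+.5)*4).astype(int)),3,(0,0,255),-1)
    print(k,W.round(4).tolist())
im2=np.pad(im2,((0,im.shape[0]-im2.shape[0]),(0,400-0 if 0 else 0),(0,0)))
o=np.hstack([im,im2])[:, :800];cv2.imwrite("pics/ov.png",o)
E
```

```text
t 0.1 tcp [0.23   0.5536 0.2445] open 0.0856 F [-0.3 -0.1 -0.3] q [ 1.18  0.31 -0.05  1.21  0.    1.57]
toolx yaw 2.7478 tilt 0.0015
NEED shift [-12.2   -7.15   4.59] turn [-0.02  0.    2.94]
headtop [[0.5614, 0.2005, 0.188], [0.6156, 0.1867, 0.188], [0.6342, 0.2593, 0.188], [0.5799, 0.2732, 0.188]]
base [[0.352, 0.2173, 0.018], [0.633, 0.1456, 0.018], [0.6701, 0.2909, 0.018], [0.3891, 0.3627, 0.018]]
axis [[0.4432, 0.2715, 0.061]]
lens [[0.5785, 0.1544, 0.185], [0.5542, 0.1605, 0.16], [0.6027, 0.1482, 0.16]]
focus [[0.5587, 0.0768, 0.16]]
```

View pics/ov.png

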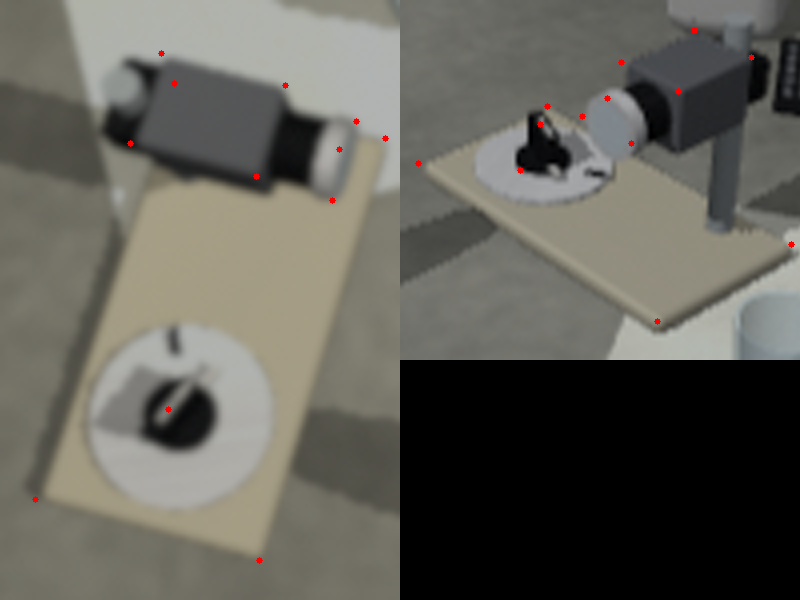

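```bash
python3 - <<'E'
from h import *
z=np.load("top0.npz");a=z["a"].astype(int);d=z["d"];P=cloud("top",d);Z=cv2.medianBlur(P[...,2].astype(np.float32),5)
g=a.mean(2)
for v in range(152,194,2): print(v,' '.join('%3d'%x for x in g[v,134:202:2]))
m=(Z>0.178)&(Z<.195)&(g>45)&(g<100);m[:,:143]=0;m[:,184:]=0;m[:140]=0;m[200:]=0
m=cv2.morphologyEx(m.astype(np.uint8),cv2.MORPH_OPEN,np.ones((5,5)))
r=cv2.minAreaRect(np.argwhere(m)[:,::-1].astype(np.float32));print(r)
W=ray("top",np.argwhere(m)[:,::-1],0.188)[:,:2].astype(np.float32);print(cv2.minAreaRect(W),W.mean(0))
im=cv2.resize(z["a"][145:205,130:210,::-1],None,fx=8,fy=8,interpolation=cv2.INTER_CUBIC);mm=cv2.resize(m[145:205,130:210],None,fx=8,fy=8)
im[mm>0]=im[mm>0]//2+np.array([0,100,0],np.uint8);cv2.imwrite("pics/hd.png",im)
E
```

```text
152 174 174 174 174 173 174 175 176 175 174 174 175 175 175 175 175 175 176 175 175 175 176 175 174 175 175 175 174 175 175 176 175 177 176
154 174 175 173 154 125 131 155 163 156 137 145 159 166 171 174 175 175 175 175 174 175 175 175 176 175 175 174 175 175 176 175 176 176 177
156 175 173 163 127  77  50  65  86  98  90  92 101 114 130 150 162 168 173 175 174 175 174 175 175 175 175 175 175 176 176 176 176 177 177
158 173 161 150 142 130  83  26  33  74  87  87  87  87  88  95 102 118 135 149 163 170 174 174 174 175 174 175 175 175 176 176 176 177 177
160 170 152 146 145 145 118  44  46  82  86  87  87  87  86  86  86  87  89  94 108 121 139 151 167 174 174 175 175 175 176 176 176 176 177
162 169 151 145 146 144 119  66  62  85  87  87  87  87  86  86  85  86  87  85  86  87  89  95 122 165 174 174 174 175 175 176 176 177 177
164 171 149 137 139 129 101  76  75  86  87  87  86  86  87  86  86  86  86  85  86  85  85  85  85 141 173 173 174 175 175 175 177 177 176
166 149 130  84  93  90  83  71  82  86  86  86  87  86  87  86  86  86  86  86  86  85  86  82  63  99 155 168 173 173 
[... 1374 characters left out ...]
1 116 104  81  67 100 125 126 117 133 150 150
188 110 111 146 156 132 125 127 141 148 151 152 151 151 152 151 151 147 141 131 117  98  89 123 149 148 143 133 115 106 110 120 143 150 148
190 110 110 136 146 130 122 142 152 151 152 152 152 152 151 152 151 151 151 151 150 147 145 149 151 150 150 150 144 134 131 140 150 150 145
192 108 108 120 132 127 126 149 152 152 152 152 152 152 152 152 151 151 151 151 151 151 151 151 151 151 151 151 151 150 150 150 151 150 140
((161.26971435546875, 169.2386016845703), (34.65562438964844, 22.738727569580078), 14.931418418884277)
((0.5950931906700134, 0.23056146502494812), (0.08135385066270828, 0.053695060312747955), 76.04798126220703) [0.59474045 0.22923557]
```

View pics/hd.png

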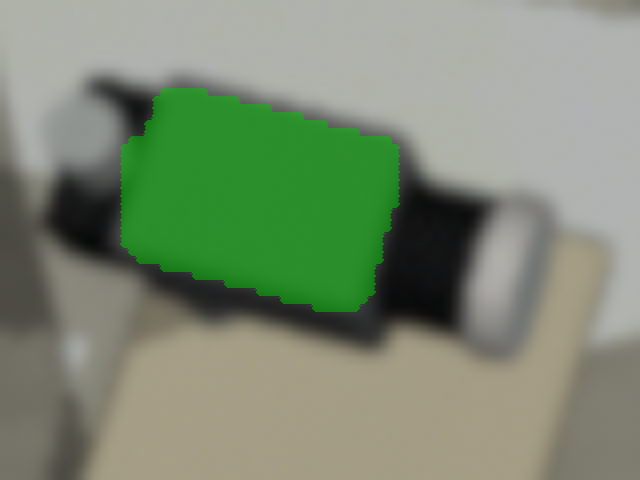

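>>> step_arm(
  motion=[
    [50,[-1,-0.6,0.3],[0,0,0.3]],
    [50,[-1,-0.6,0.3],[0,0,0.3]],
    [50,[-1,-0.6,0.3],[0,0,0.3]],
    [50,[-1,-0.6,0.3],[0,0,0.3]],
    [50,[-1,-0.6,0.3],[0,0,0.3]],
    [50,[-1,-0.6,0.3],[0,0,0.3]],
    [50,[-1,-0.6,0.3],[0,0,0.3]],
    [50,[-1,-0.6,0.3],[0,0,0.3]],
    [50,[-1,-0.6,0.3],[0,0,0.3]],
    [50,[-1,-0.6,0.3],[0,0,0.3]],
  ],
)

```text
clock: 1.1
eef_pos: [0.3754, 0.2932, 0.1637]
eef_rot: [-1.016, -2.971, 0.008]
ft_force: [0.3, -0.3, 0.0]
opening: 0.0427
```

```bash
python3 go.py 0.443 0.2715 0.13 -0.65
```

```text
t 1.1 tcp [0.3754 0.2932 0.1637] open 0.0427 F [ 0.3 -0.3  0. ] q [ 0.66  0.14 -0.46  0.98 -0.    1.32]
toolx yaw 2.4825 tilt 0.0054
NEED shift [-2.67  0.98  1.34] turn [-0.06 -0.   -0.1 ]
```

>>> step_arm(
  motion=[
    [50,[-0.7,0.25,0.3],[0,0,0]],
    [50,[-0.7,0.25,0.3],[0,0,0]],
    [50,[-0.7,0.25,0.3],[0,0,0]],
    [50,[-0.6,0.2,0.3],[0,0,0]],
    [50,[0,0,0],[0,0,0]],
    [50,[0,0,0],[0,0,0]],
  ],
)

```text
clock: 1.7
eef_pos: [0.4442, 0.2638, 0.1295]
eef_rot: [-1.024, -2.964, 0.016]
ft_force: [0.2, -0.2, -0.7]
opening: 0.0432
```

```bash
python3 go.py 0.443 0.2715 0.047 -0.65; python3 - <<'E'
from h import *
a,d=grab_frame("scene"); cv2.imwrite("pics/s1.png",cv2.resize(a[90:220,210:380,::-1],None,fx=4,fy=4,interpolation=cv2.INTER_CUBIC))
E
```

```text
t 1.7 tcp [0.4442 0.2638 0.1295] open 0.0432 F [ 0.2 -0.2 -0.7] q [ 0.54  0.25 -0.41  0.92 -0.    1.2 ]
toolx yaw 2.4762 tilt 0.0117
NEED shift [0.22 0.25 3.3 ] turn [-0.13 -0.02 -0.18]
```

View pics/s1.png

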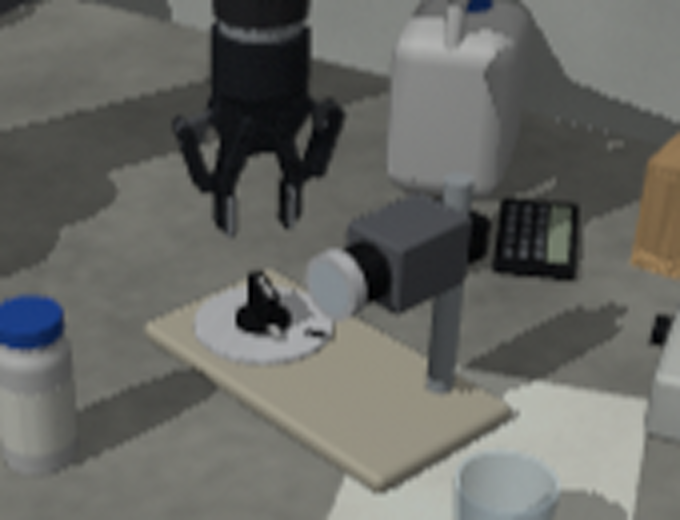

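The gripper is right above the knob, which sits at crop (265,310), with the jaws across the bar. Next I'll descend.

>>> step_arm(
  motion=[
    [50,[0.1,0.1,0.6],[-0.1,0,-0.1]],
    [50,[0.1,0.1,0.7],[0,0,-0.1]],
    [50,[0,0.05,0.7],[0,0,0]],
    [50,[0,0,0.7],[0,0,0]],
    [50,[0,0,0.5],[0,0,0]],
    [50,[0,0,0],[0,0,0]],
    [50,[0,0,0],[0,0,0]],
  ],
)

```text
clock: 2.45
eef_pos: [0.4414, 0.2756, 0.0501]
eef_rot: [-0.989, -2.98, -0.003]
ft_force: [0.2, -0.1, -0.3]
opening: 0.0424
```

```bash
python3 go.py 0.443 0.2715 0.047 -0.65
```

```text
t 2.45 tcp [0.4414 0.2756 0.0501] open 0.0424 F [ 0.2 -0.1 -0.3] q [ 0.56  0.33 -0.51  0.73  0.    1.2 ]
toolx yaw 2.5007 tilt 0.0024
NEED shift [-0.15 -0.09  0.12] turn [ 0.02 -0.02  0.1 ]
```

>>> step_arm(
  motion=[
    [50,[-0.15,-0.1,0.1],[0,0,0]],
    [50,[0,0,0],[0,0,0]],
    [0,[0,0,0],[0,0,0]],
    [0,[0,0,0],[0,0,0]],
    [0,[0,0,0],[0,0,0]],
    [0,[0,0,0],[0,0,0]],
  ],
)

```text
clock: 3.05
eef_pos: [0.445, 0.2727, 0.0502]
eef_rot: [0.989, 2.98, 0.011]
ft_force: [0.7, 0.3, -2.7]
opening: 0.0131
```

```bash
python3 go.py 0.443 0.2715 0.047 0.144
```

```text
t 3.05 tcp [0.445  0.2727 0.0502] open 0.0131 F [ 0.7  0.3 -2.7] q [ 0.55  0.33 -0.51  0.73  0.    1.19]
toolx yaw 2.5007 tilt 0.007
NEED shift [ 0.04 -0.09  0.13] turn [ 0.08  0.02 -8.99]
```

>>> step_arm(
  motion=[
    [0,[0,0,0],[0,0,-0.8]],
    [0,[0,0,0],[0,0,-0.8]],
    [0,[0,0,0],[0,0,-0.8]],
    [0,[0,0,0],[0,0,-0.8]],
    [0,[0,0,0],[0,0,-0.8]],
    [0,[0,0,0],[0,0,-0.8]],
    [0,[0,0,0],[0,0,-0.8]],
    [0,[0,0,0],[0,0,-0.8]],
    [0,[0,0,0],[0,0,-0.8]],
    [0,[0,0,0],[0,0,-0.8]],
  ],
)

```text
clock: 4.05
eef_pos: [0.4454, 0.2735, 0.0502]
eef_rot: [-0.133, 3.135, 0.01]
ft_force: [0.3, 1.5, -0.8]
opening: 0.013
```

```bash
python3 go.py 0.443 0.2715 0.047 0.144
```

```text
t 4.05 tcp [0.4454 0.2735 0.0502] open 0.013 F [ 0.3  1.5 -0.8] q [ 0.55  0.33 -0.51  0.73  0.    0.46]
toolx yaw -3.0566 tilt 0.0073
NEED shift [ 0.1  -0.07  0.13] turn [ 0.07  0.05 -0.68]
```

>>> step_arm(
  motion=[
    [0,[0,0,0],[0,0,-0.55]],
    [0,[0,0,0],[0,0,0]],
    [0,[0,0,0],[0,0,0]],
    [50,[0,0,0],[0,0,0]],
    [50,[0,0,0],[0,0,0]],
    [50,[0,0,0],[0,0,0]],
    [50,[0,0,-0.6],[0,0,0]],
    [50,[0,0,-0.8],[0,0,0]],
    [50,[0,0,-0.8],[0,0,0]],
    [50,[0,0,-0.8],[0,0,0]],
  ],
)

```text
clock: 5.05
eef_pos: [0.4423, 0.2707, 0.1245]
eef_rot: [0.206, -3.132, -0.002]
ft_force: [0.9, 0.4, -0.2]
opening: 0.0425
```

```bash
python3 go.py 0.443 0.2715 0.047 0.13
```

```text
t 5.05 tcp [0.4423 0.2707 0.1245] open 0.0425 F [ 0.9  0.4 -0.2] q [ 0.55  0.25 -0.43  0.9   0.    0.42]
toolx yaw -3.0103 tilt 0.0026
NEED shift [-0.04  0.03  3.1 ] turn [ 0.01 -0.03  0.01]
```

>>> step_arm(
  motion=[
    [75,[0,0,-1],[0,0,0]],
    [75,[0,0,-1],[0,0,0]],
    [75,[0,0,-1],[0,0,0]],
    [75,[0,0,-1],[0,0,0]],
    [75,[0,0,-1],[0,0,0]],
    [75,[0,1,0],[0,0,0]],
    [75,[0,1,0],[0,0,0]],
    [75,[0,1,0],[0,0,0]],
    [75,[0,1,0],[0,0,0]],
    [75,[0,1,0],[0,0,0]],
  ],
)

```text
clock: 6.05
eef_pos: [0.4279, 0.3953, 0.2607]
eef_rot: [-0.191, 3.131, 0.005]
ft_force: [0.6, -0.3, -0.2]
opening: 0.0642
```

```bash
python3 go.py 0.538 -0.1735 0.2 1.344
```

```text
t 6.05 tcp [0.4279 0.3953 0.2607] open 0.0642 F [ 0.6 -0.3 -0.2] q [ 0.75  0.27 -0.07  1.23 -0.    0.62]
toolx yaw -3.02 tilt 0.0056
NEED shift [ -1.6  -23.12   2.38] turn [-1.000e-02  7.000e-02 -1.401e+01]
```

I got the y sign wrong, but the arm is high and nothing was touched. I'll look at the knob from here.

```bash
python3 - <<'E'
from h import *
for n in ("top","scene"):
    a,d=grab_frame(n); np.savez(n+"1.npz",a=a,d=d); cv2.imwrite(f"pics/{n}1.png",a[...,::-1])
E
```

```text
(no output)
```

View pics/top1.png

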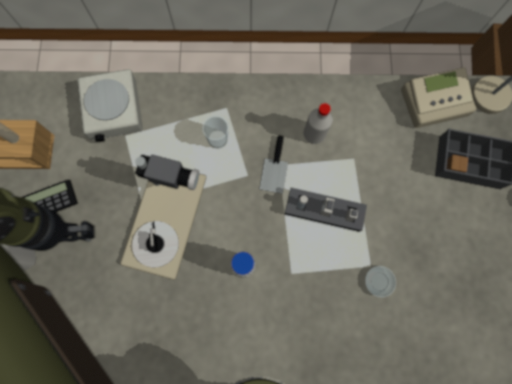

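```bash
python3 - <<'E'
from h import *
a=np.load("top1.npz")["a"];x,y,w,h=126,212,60,60;k=10
im=cv2.resize(a[y:y+h,x:x+w,::-1],None,fx=k,fy=k,interpolation=cv2.INTER_CUBIC)
cv2.imwrite("pics/k1.png",im)
g=a.astype(int).mean(2)
for v in range(218,252): print(v,' '.join('%3d'%q for q in g[v,142:168]))
E
```

```text
218 151 151 151 151 151 151 150 151 150 150 150 150 150 150 150 151 150 150 150 150 150 150 150 150 150 150
219 151 151 151 151 151 151 150 150 150 150 149 148 147 150 151 151 152 151 150 149 150 150 149 150 150 150
220 151 151 151 150 149 150 150 149 147 147 144 140 142 151 156 157 156 154 151 150 150 150 151 150 150 150
221 151 150 149 148 146 147 150 150 147 142 132 124 135 156 165 167 166 162 157 153 155 155 154 152 151 151
222 149 148 145 142 142 147 155 160 154 139 115 102 126 159 172 174 174 171 167 164 165 165 162 158 154 152
223 147 143 141 143 150 158 166 168 159 136 102  87 120 159 174 176 176 175 174 174 173 172 170 166 161 157
224 144 145 150 157 164 171 174 172 161 135  98  80 114 155 173 176 176 176 176 176 175 175 174 172 170 165
225 149 157 164 170 173 175 176 174 165 140 101  76 107 148 169 175 176 176 176 176 176 176 176 176 175 172
226 160 169 172 175 175 176 175 174 167 146 106  74  99 140 167 175 176 176 177 176 176 176 176 176 177 176
227 169 173 174 175 175 175 174 171 164 144 109  82  98 138 165 175 176 177 177 176 176 176 176 176 176 176
228 173 175 175 175 
[... 1871 characters left out ...]
  15  10  12  18  19  20  22  40  79 125 157 169 171
246 121 120 114  96  62  28  16  21  35  52  58  45  26  15  10  14  17  18  20  27  50  94 136 162 170 171
247 122 121 117 102  73  40  19  17  22  29  32  27  20  12  10  14  17  20  21  35  69 114 150 167 172 173
248 132 129 122 110  89  56  28  17  18  20  20  20  18  13  11  13  17  20  29  54  94 135 161 172 174 175
249 150 144 133 121 103  77  50  30  20  19  20  19  16  13  11  13  19  28  49  84 122 153 168 174 174 174
250 164 160 149 137 126 111  87  61  40  29  21  18  16  13  17  21  32  50  81 117 147 164 171 172 172 172
251 171 168 163 157 152 145 129 105  82  63  45  36  33  33  41  52  69  91 118 144 161 168 170 170 170 170
```

View pics/k1.png

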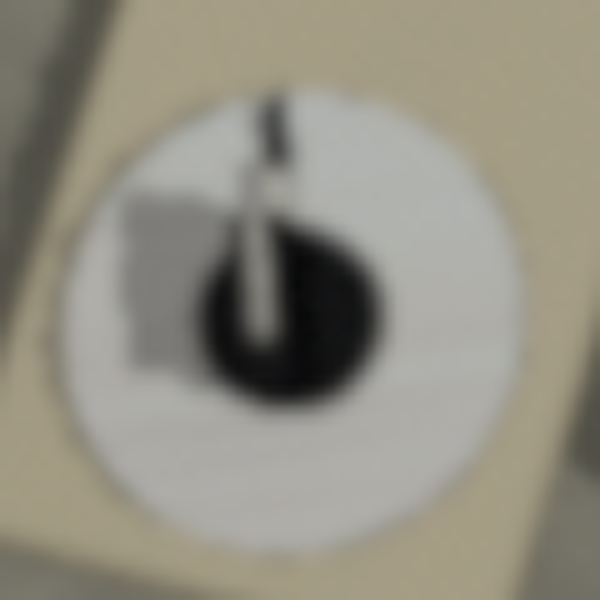

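```bash
python3 - <<'E'
from h import *
g=np.load("top1.npz")["a"].astype(float).mean(2)
def fit(rows,c0,c1,z,dark):
    pts=[]
    for v in rows:
        x=np.arange(c0,c1);w=np.clip((150-g[v,c0:c1]) if dark else g[v,c0:c1]-45,0,None);pts.append([(w*x).sum()/w.sum(),v])
    W=ray("top",pts,z);vx,vy,x0,y0=cv2.fitLine(W[:,:2].astype(np.float32),cv2.DIST_L2,0,.01,.01).ravel();s=np.sign(vx)
    return np.arctan2(vy*s,vx*s),W.mean(0)
print("pointer",fit(range(238,245),148,156,.061,0));m=fit(range(222,227),149,157,.027,1);print("mark own dir",m)
for ax in([.4432,.2715],[.445,.273]):print(np.arctan2(*(m[1][:2]-ax)[::-1]))
s=ctrl.sense();print(s["clock"])
E
```

```text
pointer (np.float32(0.13981186), array([0.44521869, 0.27174914, 0.061     ]))
mark own dir (np.float32(0.15183146), array([0.4936474 , 0.27875518, 0.027     ]))
0.14283728464178042
0.11775658743845563
6.15
```

The pointer angle is 0.14 and the mark's is 0.12 to 0.15, so they are aligned. On to the rack.

>>> step_arm(
  motion=[
    [75,[-0.1,-1,0],[0,0,0]],
    [75,[-0.1,-1,0],[0,0,0]],
    [75,[-0.1,-1,0],[0,0,0]],
    [75,[-0.1,-1,0],[0,0,0]],
    [75,[-0.1,-1,0],[0,0,0]],
    [75,[-0.1,-1,0],[0,0,0]],
    [75,[-0.1,-1,0],[0,0,0]],
    [75,[-0.1,-1,0],[0,0,0]],
    [75,[-0.1,-1,0],[0,0,0]],
    [75,[-0.1,-1,0],[0,0,0]],
  ],
)

```text
clock: 7.15
eef_pos: [0.4826, 0.1398, 0.2589]
eef_rot: [-0.199, 3.133, -0.001]
ft_force: [0.3, 0.3, -0.7]
opening: 0.0636
```

>>> step_arm(
  motion=[
    [75,[0,-1,0],[0,0,0]],
    [75,[0,-1,0],[0,0,0]],
    [75,[0,-1,0],[0,0,0]],
    [75,[0,-1,0],[0,0,0]],
    [75,[0,-1,0],[0,0,0]],
    [75,[0,-1,0],[0,0,0]],
    [75,[0,-1,0],[0,0,0]],
    [75,[0,-1,0],[0,0,0]],
    [75,[0,-1,0],[0,0,0]],
    [75,[0,-1,0],[0,0,0]],
  ],
)

```text
clock: 8.15
eef_pos: [0.5083, -0.1252, 0.2602]
eef_rot: [-0.187, 3.135, -0.007]
ft_force: [1.4, 0.7, -0.6]
opening: 0.064
```

```bash
python3 go.py 0.538 -0.1735 0.2 1.344
```

```text
t 8.15 tcp [ 0.5083 -0.1252  0.2602] open 0.064 F [ 1.4  0.7 -0.6] q [-0.24  0.16 -0.21  1.2  -0.   -0.36]
toolx yaw -3.0226 tilt 0.0046
NEED shift [-0.95 -2.05  2.42] turn [ -0.05  -0.03 -14.04]
```

>>> step_arm(
  motion=[
    [75,[0,0,0],[0,0,-1]],
    [75,[0,0,0],[0,0,-1]],
    [75,[0,0,0],[0,0,-1]],
    [75,[0,0,0],[0,0,-1]],
    [75,[0,0,0],[0,0,-1]],
    [75,[0,0,0],[0,0,-1]],
    [75,[0,0,0],[0,0,-1]],
    [75,[0,0,0],[0,0,-1]],
    [75,[0,0,0],[0,0,-1]],
    [75,[0,0,0],[0,0,-1]],
  ],
)

```text
clock: 9.15
eef_pos: [0.501, -0.1346, 0.2598]
eef_rot: [1.52, -2.741, 0.008]
ft_force: [-0.9, -0.8, -0.6]
opening: 0.0639
```

```bash
python3 go.py 0.538 -0.1735 0.15 1.344
```

```text
t 9.15 tcp [ 0.501  -0.1346  0.2598] open 0.0639 F [-0.9 -0.8 -0.6] q [-0.26  0.16 -0.21  1.2  -0.01 -1.27]
toolx yaw -2.1291 tilt 0.0092
NEED shift [ 0.49 -2.07  4.4 ] turn [ 0.01 -0.11 -3.8 ]
```

>>> step_arm(
  motion=[
    [75,[0,-0.4,0.4],[0,0,-0.7]],
    [75,[0.1,-0.4,0.4],[0,0,-0.7]],
    [75,[0.1,-0.4,0.4],[0,0,-0.7]],
    [75,[0.2,-0.4,0.4],[0,0,-0.7]],
    [75,[0.2,-0.4,0.4],[0,0,-0.7]],
    [75,[0,0,0.4],[0,0,-0.3]],
    [75,[0,0,0],[0,0,0]],
    [75,[0,0,0],[0,0,0]],
  ],
)

```text
clock: 9.95
eef_pos: [0.5364, -0.1739, 0.1985]
eef_rot: [1.96, -2.441, 0.006]
ft_force: [-1.3, -0.9, 0.1]
opening: 0.0636
```

```bash
python3 go.py 0.538 -0.1735 0.15 1.344
```

```text
t 9.95 tcp [ 0.5364 -0.1739  0.1985] open 0.0636 F [-1.3 -0.9  0.1] q [-0.31  0.27 -0.21  1.09 -0.01 -1.66]
toolx yaw -1.7883 tilt 0.0117
NEED shift [-0.05 -0.07  1.94] turn [ 0.05 -0.13  0.11]
```

>>> step_arm(
  motion=[
    [75,[0,-0.05,0.8],[0,-0.1,0.1]],
    [75,[0,0,0.8],[0,0,0]],
    [75,[0,0,0.8],[0,0,0]],
    [75,[0,0,0.8],[0,0,0]],
    [75,[0,0,0.6],[0,0,0]],
    [75,[0,0,0],[0,0,0]],
    [75,[0,0,0],[0,0,0]],
  ],
)

```text
clock: 10.65
eef_pos: [0.5375, -0.1734, 0.1064]
eef_rot: [1.951, -2.462, 0.005]
ft_force: [0.2, -0.4, 0.5]
opening: 0.0642
```

```bash
python3 go.py 0.538 -0.1735 0.056 1.344;  python3 - <<'E'
from h import *
a,d=grab_frame("scene"); cv2.imwrite("pics/s2.png",cv2.resize(a[190:300,140:280,::-1],None,fx=5,fy=5,interpolation=cv2.INTER_CUBIC))
E
```

```text
t 10.65 tcp [ 0.5375 -0.1734  0.1064] open 0.0642 F [ 0.2 -0.4  0.5] q [-0.31  0.34 -0.34  0.89 -0.   -1.65]
toolx yaw -1.8017 tilt 0.0035
NEED shift [-0.   -0.02  2.02] turn [-0.03 -0.03 -0.05]
```

View pics/s2.png

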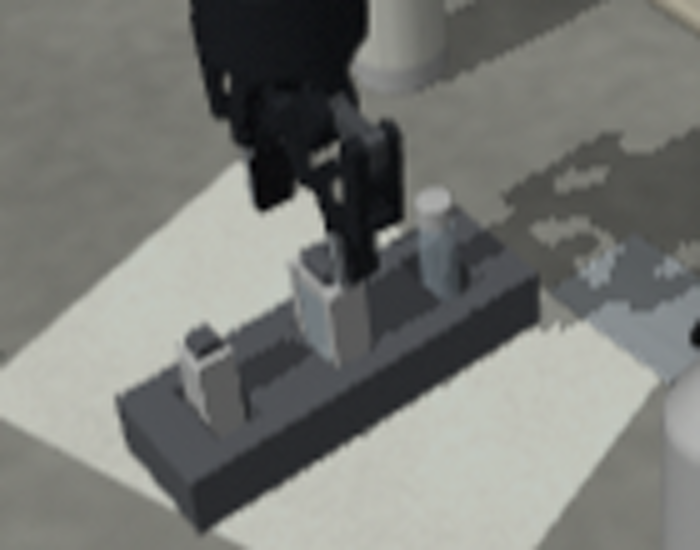

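The fingers straddle the cell, at crop (335,290), along its wide direction. I'll go down the rest of the way and grip.

>>> step_arm(
  motion=[
    [75,[0,0,0.6],[0,0,0]],
    [75,[0,0,0.6],[0,0,0]],
    [75,[0,0,0.6],[0,0,0]],
    [75,[0,0,0.3],[0,0,0]],
    [75,[0,0,0],[0,0,0]],
    [75,[0,0,0],[0,0,0]],
  ],
)

```text
clock: 11.3
eef_pos: [0.543, -0.1749, 0.0605]
eef_rot: [-1.946, 2.458, -0.021]
ft_force: [-0.6, 0.1, -0.6]
opening: 0.0642
```

```bash
python3 go.py 0.538 -0.1735 0.056 1.344
```

```text
t 11.3 tcp [ 0.543  -0.1749  0.0605] open 0.0642 F [-0.6  0.1 -0.6] q [-0.31  0.39 -0.39  0.78 -0.   -1.65]
toolx yaw -1.8024 tilt 0.0149
NEED shift [-0.01  0.21  0.18] turn [-0.17 -0.04 -0.06]
```

>>> step_arm(
  motion=[
    [75,[0,0.2,0.15],[-0.15,0,0]],
    [75,[0,0,0],[0,0,0]],
    [75,[0,0,0],[0,0,0]],
  ],
)

```text
clock: 11.6
eef_pos: [0.5391, -0.1741, 0.0585]
eef_rot: [1.949, -2.463, 0.007]
ft_force: [1.3, 0.2, -0.2]
opening: 0.0639
```

```bash
python3 go.py 0.538 -0.1735 0.056 1.344
```

```text
t 11.6 tcp [ 0.5391 -0.1741  0.0585] open 0.0639 F [ 1.3  0.2 -0.2] q [-0.31  0.39 -0.39  0.78 -0.   -1.65]
toolx yaw -1.8026 tilt 0.0048
NEED shift [-0.01  0.05  0.1 ] turn [-0.04 -0.04 -0.06]
```

>>> step_arm(
  motion=[
    [0,[0,0,0],[0,0,0]],
    [0,[0,0,0],[0,0,0]],
    [0,[0,0,0],[0,0,0]],
    [0,[0,0,0],[0,0,0]],
    [0,[0,0,0],[0,0,0]],
  ],
)

```text
clock: 12.1
eef_pos: [0.5395, -0.1743, 0.0591]
eef_rot: [1.95, -2.463, 0.009]
ft_force: [-0.3, 0.3, -0.3]
opening: 0.0348
```

```bash
python3 go.py 0.538 -0.1735 0.2 1.344
```

```text
t 12.1 tcp [ 0.5395 -0.1743  0.0591] open 0.0348 F [-0.3  0.3 -0.3] q [-0.31  0.39 -0.39  0.78 -0.   -1.65]
toolx yaw -1.8026 tilt 0.0055
NEED shift [ 0.01  0.04 -5.64] turn [-0.05 -0.04 -0.06]
```

>>> step_arm(
  motion=[
    [0,[0,0,-0.4],[0,0,0]],
    [0,[0,0,-0.5],[0,0,0]],
    [0,[0,0,-0.6],[0,0,0]],
    [0,[0,0,-0.6],[0,0,0]],
    [0,[0,0,-0.6],[0,0,0]],
    [0,[0,0,-0.6],[0,0,0]],
    [0,[0,0,-0.6],[0,0,0]],
    [0,[0,0,-0.6],[0,0,0]],
    [0,[0,0,-0.4],[0,0,0]],
    [0,[0,0,0],[0,0,0]],
  ],
)

```text
clock: 13.1
eef_pos: [0.5395, -0.1738, 0.1953]
eef_rot: [-1.948, 2.462, -0.014]
ft_force: [0.6, -0.1, -0.8]
opening: 0.035
```

```bash
python3 go.py 0.557 0.0265 0.185 1.321
python3 - <<'E'
from h import *
a,d=grab_frame("scene"); cv2.imwrite("pics/s3.png",cv2.resize(a[150:290,140:280,::-1],None,fx=4,fy=4,interpolation=cv2.INTER_CUBIC))
E
```

```text
t 13.1 tcp [ 0.5395 -0.1738  0.1953] open 0.035 F [ 0.6 -0.1 -0.8] q [-0.31  0.27 -0.22  1.07 -0.   -1.65]
toolx yaw -1.8026 tilt 0.0095
NEED shift [-7.96  1.16  0.37] turn [-0.1  -0.05  0.21]
```

View pics/s3.png

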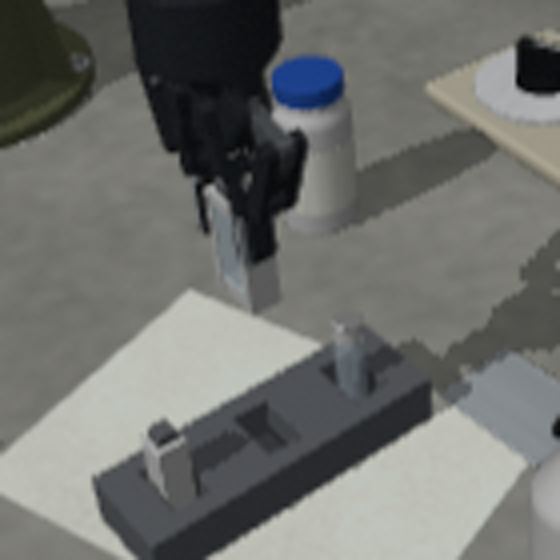

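The cell is out of its well and held upright at crop (245,250), with its neighbours undisturbed. Now I'll move to a point about 50 mm short of the focus point.

>>> step_arm(
  motion=[
    [0,[-0.5,0.05,0],[0,0,0]],
    [0,[-0.7,0.1,0.05],[0,0,0]],
    [0,[-0.8,0.1,0.05],[0,0,0]],
    [0,[-0.8,0.1,0.05],[0,0,0.1]],
    [0,[-0.8,0.1,0.05],[0,0,0.1]],
    [0,[-0.8,0.1,0.05],[0,0,0]],
    [0,[-0.8,0.1,0],[0,0,0]],
    [0,[-0.8,0.1,0],[0,0,0]],
    [0,[-0.6,0.1,0],[0,0,0]],
    [0,[-0.4,0.1,0],[0,0,0]],
  ],
)

```text
clock: 14.15
eef_pos: [0.5522, 0.0154, 0.1778]
eef_rot: [1.921, -2.476, -0.007]
ft_force: [-0.7, 0.4, -0.7]
opening: 0.0351
```

>>> step_arm(
  motion=[
    [0,[0,0,0],[0,0,0]],
    [0,[0,0,0],[0,0,0]],
  ],
)

```text
clock: 14.35
eef_pos: [0.5511, 0.0172, 0.1766]
eef_rot: [1.924, -2.472, -0.01]
ft_force: [-0.3, -0.6, -0.9]
opening: 0.035
```

```bash
python3 go.py 0.557 0.0765 0.175 1.321
python3 - <<'E'
from h import *
for n in("top","scene"):
    a,d=grab_frame(n);np.savez(n+"2.npz",a=a,d=d)
    x,y=(140,150) if n=="top" else (210,90)
    cv2.imwrite(f"pics/{n}4.png",cv2.resize(a[y:y+110,x:x+150,::-1],None,fx=5,fy=5,interpolation=cv2.INTER_CUBIC))
E
```

```text
t 14.35 tcp [0.5511 0.0172 0.1766] open 0.035 F [-0.3 -0.6 -0.9] q [ 0.03  0.27 -0.27  1.05 -0.   -1.29]
toolx yaw -1.8189 tilt 0.0114
NEED shift [-2.36  0.35  0.06] turn [ 0.12 -0.04  0.02]
```

View pics/scene4.png

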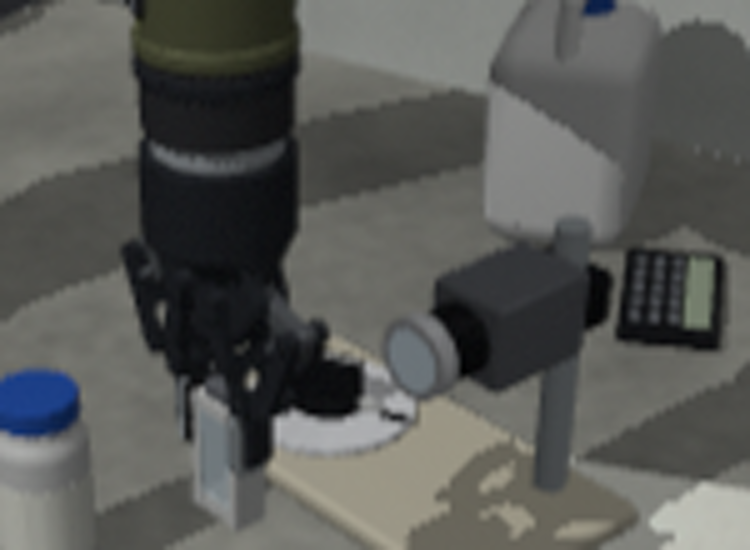

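View pics/top4.png

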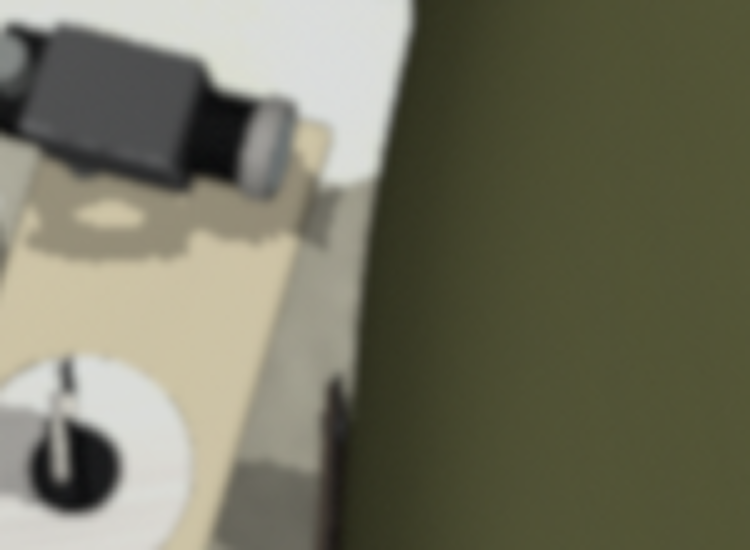

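```bash
python3 - <<'E'
from h import *
z=np.load("scene2.npz");a=z["a"];d=z["d"];P=cloud("scene",d)
c=np.array([210+417/5-.5,90+357/5-.5]);print("lens px",c)
V,U=np.mgrid[:384,:512];m=np.hypot(U-c[0],V-c[1])<4
L=np.median(P[m],0);print("lens centre(depth)",L)
yaw=-.25;yl=np.array([-np.sin(yaw),np.cos(yaw),0])
print("pred lens",np.array([.5145,.2527,0])+R.from_euler('z',yaw).apply([.085,-.08,.16]))
print("focus from lens",L-.08*yl)
q=P[m]-P[m].mean(0);n=np.linalg.svd(q)[2][2];print("lens normal yaw",n,np.arctan2(-n[0],n[1]))
# bigger lens patch
m=np.hypot(U-c[0],V-c[1])<6;x=P[m];x=x[np.abs((x-L)@yl)<.01];print("lens plane y-local",((x-L)@yl).mean(),len(x))
# window face
for v in range(164,198,2): print(v,' '.join('%3d'%q for q in a[v,244:268].mean(1)))
w=np.array([210+213/5-.5,90+452/5-.5]);m=(abs(U-w[0])<3)&(abs(V-w[1])<5);x=P[m];W=np.median(x,0);print("win px",w,"face pt",W,"centre est",W+.01*yl)
n=np.linalg.svd(x-x.mean(0))[2][2];print(n)
E
```

```text
lens px [292.9 160.9]
lens centre(depth) [0.58312595 0.15556325 0.16523758]
pred lens [0.57706524 0.15415767 0.16      ]
focus from lens [0.56333364 0.07805026 0.16523758]
lens normal yaw [-0.2562059  -0.96658781 -0.00815719] 2.8824887996922315
lens plane y-local -0.00036177802472850537 113
164  49  18  16  13  15  16  16  21  39  36  26  20  19  18  20  49  99  55  18  25  25  25  22  12
166 105  66  86  51  17  15  27  69  84  82  76  32  22  19  36  98 148  67  24  25  26  22  14  13
168 106  86  80  35  92 125 155  87  66  71  75  50  24  24  21  34  42  23  25  25  25  18  15  24
170 103  87  80  37  95 124 135 143 135 128  84  47  26  30  21  20  25  25  25  27  21  12  20  19
172 101  79  80  27  73 123 123 129 132 135 141 112  36  23  23  17  24  25  28  23  14  29  66  81
174 105  99 101  26  75 121 118 118 118 123 124 105 104  70  35  20  19  17  21  26  85 170 171 170
176 109 110 105  20  63 121 114 118 118 118 116 102  86  84  48  24  19  15  19  23  85 170 169 168
178 107 106  98  82  87 130 111 118 118 118 116 102  87  85  53  26  19  17  17  23  77 157 152 165
180 109 
[... 339 characters left out ...]
 132 129  98  86  86  87  86  85  75  96 116 128 139
188  75  77  77  80  99 132 124 135 140 129 129 131 129  97  87  87  86  86  88  97 112 111 105 109
190  76  76  75  77  88 114 123 134 137 140 136 139 129  97  86  86  86  87  90 111 116 116 116 116
192  77  77  76  76  76  77  79  91 116 128 134 136 129  96  87  87  87  86  91 112 118 119 120 120
194  79  79  79  78  80  82  82  82  85 105 116 129 129  97  86  87  96 105 112 119 120 122 121 121
196  81  80  80  82  86 106 108 122 120 118 117 117 119 111 116 122 122 120 120 121 121 122 123 124
win px [252.1 179.9] face pt [0.54990088 0.01109634 0.16918046] centre est [0.55237492 0.02078546 0.16918046]
[ 0.26329215  0.96466197 -0.01022396]
```

```bash
python3 - <<'E'
from h import *
z=np.load("scene0.npz");a=z["a"].astype(int);d=z["d"];P=cloud("scene",d)
g=a.mean(2)
yl=np.array([.25,.968,0]);L=np.array([.5831,.1556,.165])
V,U=np.mgrid[:384,:512]
m=(abs((P-L)@yl)<.006)&(abs(U-293)<14)&(abs(V-161)<16)
cs,_=cv2.findContours(m.astype(np.uint8),cv2.RETR_EXTERNAL,cv2.CHAIN_APPROX_NONE);k=max(cs,key=cv2.contourArea)
mm=np.zeros(m.shape,np.uint8);cv2.drawContours(mm,[k],-1,1,-1);mm=mm>0
X=P[mm&m];print("px",U[mm].mean(),V[mm].mean(),mm.sum(),"mean",X.mean(0),"mid",(X.min(0)+X.max(0))/2,np.ptp(X,axis=0),cv2.fitEllipse(k))
for v in range(146,177,2): print(v,' '.join('%3d'%q for q in g[v,282:306]),' ',''.join('#' if q else '.' for q in mm[v,280:308]))
# same camera's view of table/base bias: base corner & rack check
for nm,p in(("axis top",[.4450,.2722,.061]),):print(nm,proj("scene",p))
z2=np.load("scene2.npz");P2=cloud("scene",z2["d"])
m=(abs((P2-[.5499,.0111,.16])@[.263,.965,0])<.005)&(abs(U-252)<9)&(V>165)&(V<200)&(P2[...,2]>.11)
X=P2[m];xl=X@np.array([.965,-.263,0]);print("cell face x-local",np.percentile(xl,[1,50,99]),"z",np.percentile(X[:,2],[1,99]));print("tcp xl",np.array([.5511,.0172,0])@[.965,-.263,0])
E
```

```text
px 292.8965517241379 160.89655172413794 174 mean [0.58310624 0.15540708 0.16446413] mid [0.58272267 0.15634044 0.16360625] [0.04768488 0.01447565 0.04918043] ((292.9172058105469, 160.90858459472656), (11.357739448547363, 17.287357330322266), 157.49609375)
146 100  99  99 100 100 100  99  99  98  97  96  94  94  94  92  75  78  79  77  76  75  75  74  75   ............................
148  98  98  98  99  99  99  98  97  95  94  94  94  96  94  79  63  62  65  70  76  80  79  78  76   ............................
150  98  99  98  98  97  97  97  97  98  96  95  94  94  94  79  61  49  43  34  36  48  57  71  76   ............................
152 100  99  98  97  97  96  96  97 100 111 128 131 130 104  49  15  15  14  17  17  15  18  33  53   ............................
154  98  98  98  96  97 103 117 124 134 138 141 153 161 161 158 127  60  16  16  18  17  18  18  20   ........########............
156 100 103 103 104 110 129 133 134 134 134 131 131 137 155 160 159 149  86  15  15  15  15  13  15   .......##########...........
158 104 106 105 107 117 132 133 133 134 134 134 134 132 13
[... 686 characters left out ...]
02 103 105   ...........########.........
170  49 110 115 139 145 164 163 163 162 162 154 121 133 134 135 136 135 127 116 103  99 104 107 107   ............................
172 137 162 163 159 117  94 117 120 124 148 150 102 137 138 138 137 137 137 137 137 139 124 118  99   ............................
174 163 164 165 162 147 144 127 119  95  95  93 101 137 137 138 137 137 137 137 137 137 137 137 136   ............................
176 165 164 163 162 163 163 152 128 110 121 137 138 137 138 137 137 137 137 138 137 137 137 137 137   ............................
axis top [[275.18269199 160.79980297]]
cell face x-local [0.49834526 0.53104112 0.56038779] z [0.1291083  0.22220617]
tcp xl 0.5272879
```

The depth data gives a lens yaw of about -0.26 and a cell yaw of about -0.26. The two position estimates differ by about 4 mm, so I'll aim midway: TCP (0.560, 0.0758, 0.174).

```bash
python3 go.py 0.560 0.0758 0.174 1.319
```

```text
t 14.45 tcp [0.5512 0.0167 0.1767] open 0.0353 F [ 0.3 -0.4 -0.7] q [ 0.03  0.27 -0.27  1.05 -0.   -1.29]
toolx yaw -1.8198 tilt 0.0111
NEED shift [-2.38  0.24  0.1 ] turn [ 0.12 -0.04  0.03]
```

>>> step_arm(
  motion=[
    [0,[-0.4,0.05,0.05],[0.1,0,0]],
    [0,[-0.4,0.05,0],[0,0,0]],
    [0,[-0.4,0.05,0],[0,0,0]],
    [0,[-0.4,0.05,0],[0,0,0]],
    [0,[-0.3,0,0],[0,0,0]],
    [0,[-0.2,0,0],[0,0,0]],
    [0,[0,0,0],[0,0,0]],
    [0,[0,0,0],[0,0,0]],
  ],
)

```text
clock: 15.25
eef_pos: [0.5605, 0.0725, 0.1755]
eef_rot: [1.924, -2.48, 0.003]
ft_force: [-0.2, -0.1, 0.3]
opening: 0.0353
```

```bash
python3 go.py 0.560 0.0758 0.174 1.319
```

```text
t 15.25 tcp [0.5605 0.0725 0.1755] open 0.0353 F [-0.2 -0.1  0.3] q [ 0.13  0.29 -0.25  1.04 -0.   -1.19]
toolx yaw -1.8216 tilt 0.0034
NEED shift [-0.12  0.05  0.06] turn [ 0.   -0.04  0.01]
```

>>> step_arm(
  motion=[
    [0,[-0.12,0.03,0.05],[0,0,0]],
    [0,[0,0,0],[0,0,0]],
    [0,[0,0,0],[0,0,0]],
    [0,[0,0,0],[0,0,0]],
    [0,[0,0,0],[0,0,0]],
  ],
)

```text
clock: 15.75
eef_pos: [0.5603, 0.0748, 0.174]
eef_rot: [1.922, -2.481, 0.003]
ft_force: [-0.3, 0.1, -0.4]
opening: 0.0354
```

```bash
python3 go.py 0.560 0.0758 0.174 1.319
python3 - <<'E'
from h import *
a,d=grab_frame("scene");np.savez("scene5.npz",a=a,d=d);b,_=grab_frame("top")
cv2.imwrite("pics/s5.png",cv2.resize(a[90:200,220:350,::-1],None,fx=6,fy=5,interpolation=cv2.INTER_CUBIC))
cv2.imwrite("pics/t5.png",b[...,::-1])
P=cloud("scene",d);V,U=np.mgrid[:384,:512]
yl=np.array([.25,.968,0]);xl=np.array([.968,-.25,0])
c=np.array([.56,.0758,.16])-.01*yl
m=(abs((P-c)@yl)<.006)&(abs((P-c)@xl)<.03)&(P[...,2]>.115)&(P[...,2]<.15)
X=P[m];n=np.linalg.svd(X-X.mean(0))[2][2];print(m.sum(),"face yl",((X-[.5831,.1554,0])@yl).mean(),"xl rel lens",np.percentile((X-[.5829,.1558,0])@xl,[2,98]),"zmin",X[:,2].min(),n)
E
```

```text
t 15.75 tcp [0.5603 0.0748 0.174 ] open 0.0354 F [-0.3  0.1 -0.4] q [ 0.13  0.29 -0.25  1.04 -0.   -1.18]
toolx yaw -1.823 tilt 0.0039
NEED shift [-0.03  0.02 -0.  ] turn [ 0.   -0.04 -0.01]
76 face yl -0.08970263060837042 xl rel lens [-0.01959272  0.01738557] zmin 0.12448970827073758 [-0.24663751 -0.96908113 -0.00719003]
```

View pics/s5.png

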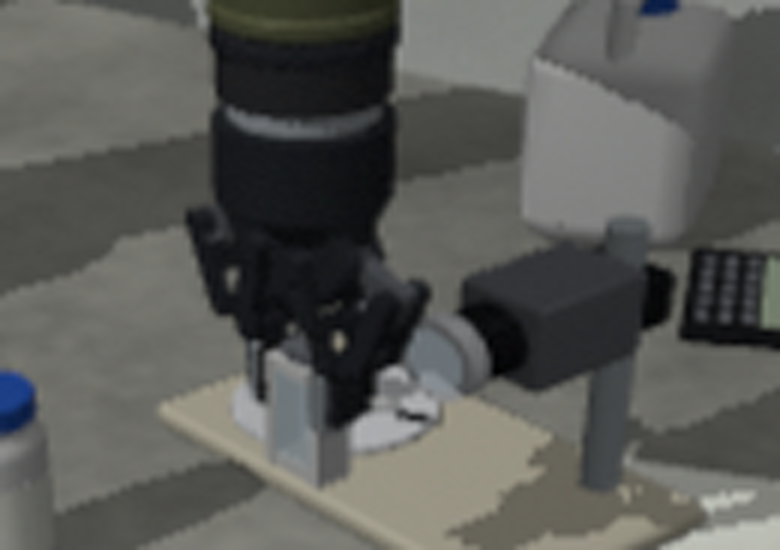

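View pics/t5.png

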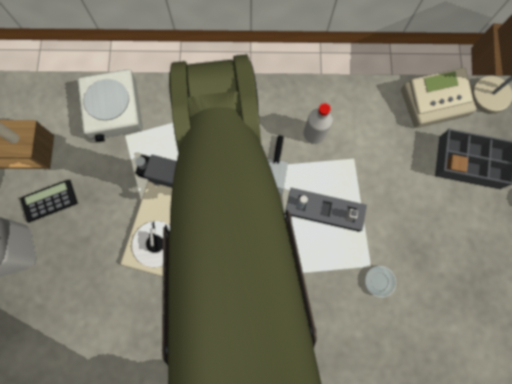

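In the scene view, the cell's near face is 89.7 mm from the lens plane, which puts its centre at about 80 mm. It is centred sideways to within 1 mm, its bottom is at 0.1245 m (window at about 0.1605 m), and its yaw is -0.249. The top view shows the pointer still on the mark at (153,232). I'll hand it in.

```bash
python3 - <<'E'
from h import *
s=ctrl.sense();print(abs(s["qvel"]).max(),s["opening"]);print(ctrl.hand_in())
E
```

```text
0.0024491164304576295 0.035329243961978965
the job is handed in; nothing more can be done
None
```

I turned the focus knob to its mark, lifted the flat cell out of the middle well and held it still at the focus point. I handed in just after 15.75 s; no verdict is reported.

- **Knob:** the pointer measured 0.14 rad, and the index mark 0.12 to 0.15 rad depending on how the mark was measured. A later top view still showed them in line.
- **Cell position:** the last depth check put the cell's middle about 80 mm in front of the lens. It was about 1 mm off centre sideways, with the window at about 0.1605 m height.
- **Cell orientation:** the cell's yaw was -0.249 rad and the stand's about -0.25 to -0.26. Tilt was below 0.01 rad, and the grip was steady at a 35 mm opening.
- **What disagreed:** the two cameras placed the lens up to about 6 mm apart, so I aimed between them; the allowed error is 14 mm.
- **What went wrong:** after releasing the knob I moved the arm the wrong way once (+y). It was high and touched nothing.
- **Other things:** I only checked by eye that nothing else moved. In the last top view the rack, its two neighbours, the wash bottle and the dish looked in place. The arm hid the beaker, the reagent bottle and part of the spatula there. The reagent bottle was visible and standing in the scene view.

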